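# Loosen the clamp nut over the brass sieves

### The arm

A 7-joint arm with a two-finger parallel gripper is mounted at the origin on the work surface. World frame = base frame: x ahead of the robot, y to its left, z up, the work surface at z = 0. Lengths are in m, angles in rad, forces in N, time in s.
With the tool pointing down it reaches from about 0.4 to 0.875 m from the base axis. Payload 6.5 kg.
Tool frame: the origin (TCP) lies on the centre line of the jaws, within the pads' length; the fingertips stand 8 mm ahead of it and the grasp point (between the pads) lies 11 mm behind it (env.tip_extent is the distance from the TCP to the fingertips, in m); y points along the fingers, x is the direction in which the jaws open and shut, and the axes are right-handed (so a half turn about y gives the same grasp; the last joint's range is limited). The gripper opens to 88 mm and grips with 3 to 60 N. Pads are 18 mm wide; open, the fingers measure 123 mm over their backs; the gripper's body (75 mm by 187 mm) begins 45 mm behind the grasp point.
Start: joints at [1.084, 0.536, -0.004, 1.538, 0.003, 1.067, -0.071], TCP at [0.266, -0.593, 0.247] pointing down, gripper open.
Joint ranges: [-2.7, 2.7], [-0.37, 2.16], [-1.27, 1.26], [0.24, 2.4], [-1.31, 4.45], [0.19, 1.91], [-2.76, 2.76]. Speed limits (rad/s): [2.39, 2.39, 3.14, 3.14, 3.14, 3.14, 3.14].

### API

Orientations are given as a unit quaternion [w, x, y, z].
In Python, from bench import env, optics, finder gives the robot as it stands. The module is installed in compiled form; this text tells all that it offers.
- The arm moves only by the shell command python3 -m pendant 'ROWS' [FORCE]. ROWS is JSON, a list that holds one entry, the list of rows, each a list of 5 numbers: the opening, from 0 (shut) to 1 (fully open), then the shift along the tool's x, y, z in mm, then the turn about the tool's y in degrees. A call has 1 to 12 rows; each row shifts and turns the commanded pose from where the row before left it, along the tool's axes as they then stand; what a row does not reach is not made up. A row lasts 1/8 s, in which the tool goes at most 62.5 mm and 10.7 degrees, less where a joint would pass 70% of its speed; a pose out of reach is approached as far as the arm can. A call with a gripper value outside its range is refused whole. The fingers move at their own pace and stop on an object; FORCE is the grip in N (left out, the last holds). Time passes only in rows, so rows that do not move let the fingers close. It gives the time, the measured TCP pose, the force and the opening at its end, in the units of the state.
- env.get_state(): the state, without advancing time (a new reading comes with each control period).
- optics.capture(name): name is "scene" or "top" or "wrist"; returns the picture (400x640x3 uint8, red, green, blue); there is no depth.
- optics.camera_params(name): a dict with "fx", "fy", "cx", "cy" (pixels), "pose" (4x4, takes a point from camera to world coordinates); the wrist camera has in their place "T_tool_cam" (4x4, takes a point from camera to tool coordinates, whose origin is the TCP and whose axes are the tool frame's). Camera axes: x right, y down, z forward; pixel columns grow to the right and rows downward; lengths in m; the calibration is good to about 2 mm. A picture is of the moment at which its call begins: read the wrist's pose just before it. camera_params takes no time and is no camera call.
- env.hand_in(): hands the job in, once; it reports no verdict.
Trained networks look in the newest picture that a camera, given by its name, has taken for a name from the list of things; names that differ only in an ending like _2 or _b are one class to them, and where a whole thing is asked for, a point or a joint stands for the part that bears it (a point fixed in the world has none). Each returns a list of dicts, best first, with "score" (0 to 1); they miss things now and then, are a little off and sometimes report something else, mostly with a low value. They report only what shows in the picture. A call takes as long as a camera call.
- finder.trace(camera, query): "mask" (400x640 bool, what is visible of it).
- finder.spot_point(camera, query): "location" ([x, y, z] in m, in world coordinates, good to about 4 mm: a listed point, or the origin of a listed thing).
The state is a dict: "time_s": time; "joints": joint angles; "dq": joint speeds; "joint_efforts": joint torques, N m; "eef_pos": TCP position; "orientation": TCP orientation; "wrist_force": force on the tool from outside, world axes, zero at the start; "moment": the same for the moment, N m; "opening": opening from 0.0 (shut) to 1.0 (fully open).
Only numpy, scipy, OpenCV 4.12 (cv2) and the standard library are available. Lean on these libraries where they do the work, as an engineer would, in place of code of your own. Each camera call takes 0.05 s, during which the arm holds its last target.

### The job

Loosen the winged hand nut on the shaker that holds the brass sieves by about a sixth of a turn, then let go of it. The nut may have a right-hand or a left-hand thread and nothing shows which, so try one way, and if it is stuck the other, and turn it the way it gives. Leave the nut over the steel sieves as it is.

Things in the scene. Friction and masses are not known exactly. Their poses are not given: they have to be found in the camera images.
- brass_wing (a point): centre of the black wing (upright bar 70 long, 14 thick, 28 mm tall) of the hand nut on the small white shaker with brass sieves, about 236 mm above the bench; x along the 70 mm, y across the 14 mm, z up along the thread. Its underside is 16 mm over a flat hub 68 mm wide; below: a 160 mm cross-bar, a brass lid and sieves 110 mm wide, a 170 mm square base fixed to the bench. The nut to loosen.
- brass_nut (a joint): angle of the nut over the brass sieves, rad, anticlockwise from above positive; within 0.05 of 0 at the start. Loosening may be either way, unseen, drawn anew each time: the wrong way it meets a hard stop about 0.15 from 0; the right way it turns with a light drag of 0.12 N m, stays where left, and ends at a stop 1.4 from 0. It neither rises nor comes off.
- steel_wing (a point): centre of the black wing (upright bar 70 long, 14 thick, 28 mm tall) of the hand nut on the small white shaker with silver steel sieves, about 236 mm above the bench; x along the 70 mm, y across the 14 mm, z up along the thread. Its underside is 16 mm over a flat hub 68 mm wide; below: a 160 mm cross-bar, a silver steel lid and sieves 110 mm wide, a 170 mm square base fixed to the bench. Leave it.
- steel_nut (a joint): angle of the nut over the steel sieves, rad, anticlockwise from above positive; within 0.05 of 0 at the start; must stay where it is.

How it is judged:
At the end, for the whole second after the job is handed in: the nut over the brass sieves stands at least 0.7 rad (40 degrees) from its zero, loosening way, at rest and released; the nut over the steel sieves is within 0.15 rad of its zero ((value of joint brass_nut above 0.7 rad or value of joint brass_nut below -0.7 rad) and velocity of joint brass_nut between -0.05 and 0.05 rad/s and value of joint steel_nut between -0.15 and 0.15 rad); the robot touches nothing.
It fails at once if the nut over the steel sieves is turned (value of joint steel_nut above 0.2 rad or value of joint steel_nut below -0.2 rad).
It also fails if it takes over 35 s, if anything falls off the work surface, if the arm or the gripper's body presses on something with over 40 N, if the wrist force passes 120 N, or if a joint passes its speed limit or range.

## Working session

There is one attempt and no reset: what is moved stays moved. The work goes in short steps, Python scripts to look and compute and a shell command to move; the robot and the scene stay as the last step left them, time stands still between calls to the robot, and variables do not carry over. Pictures are saved under pics/ and viewed, and the job is handed in when it is done.

```bash
mkdir -p pics
python3 - <<'E'
from bench import env, optics, finder
import cv2
s=env.get_state()
print({k:s[k] for k in ('time_s','eef_pos','orientation','wrist_force','opening')})
for c in ('scene','top'):
    im=optics.capture(c); cv2.imwrite(f'pics/{c}0.png',im[:,:,::-1])
    for q in ('brass_wing','steel_wing'):
        print(c,q,[(round(d['score'],2),d['location']) for d in finder.spot_point(c,q)][:3])
E
```

```text
{'time_s': 0.0, 'eef_pos': array([ 0.26525613, -0.5927508 ,  0.24583873]), 'orientation': array([ 0.59371194, -0.59312867,  0.38505429, -0.38397617]), 'wrist_force': array([-0.50279775,  0.68494   , -0.11382145]), 'opening': 1.0013349048760563}
scene brass_wing [(0.57, [0.5216, -0.1379, 0.2369])]
scene steel_wing [(0.9, [0.4925, 0.1647, 0.2335])]
top brass_wing [(0.95, [0.5264, -0.1346, 0.2362])]
top steel_wing [(0.71, [0.492, 0.1643, 0.2344])]
```

View pics/scene0.png

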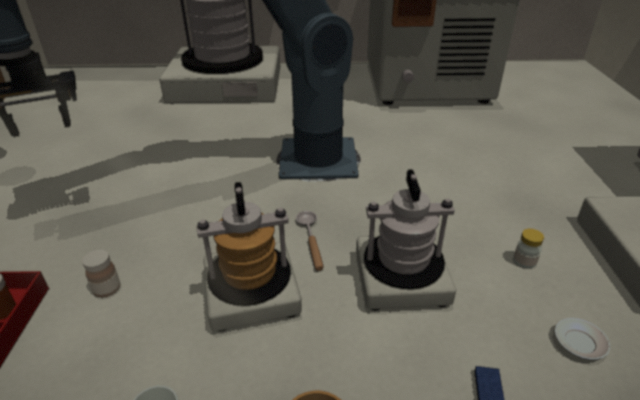

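View pics/top0.png

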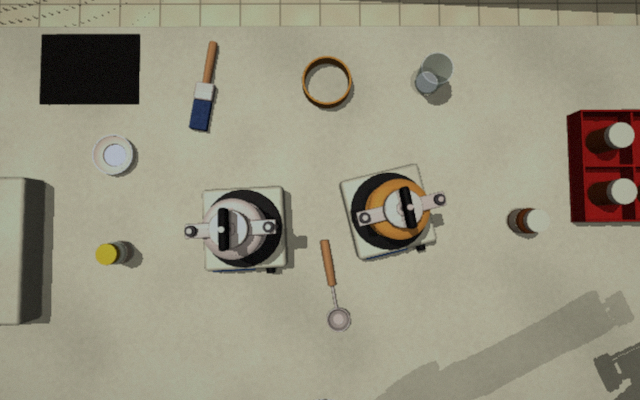

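```bash
cat > h.py <<'E'
from bench import env, optics, finder
import numpy as np, cv2
from scipy.spatial.transform import Rotation as R
def pose():
    s=env.get_state(); q=np.array(s['orientation']); return np.array(s['eef_pos']),R.from_quat(q[[1,2,3,0]]).as_matrix(),s
def ray_plane(c,uv,z):
    p=optics.camera_params(c); T=np.array(p['pose'])
    uv=np.atleast_2d(uv).astype(float)
    d=np.c_[(uv[:,0]-p['cx'])/p['fx'],(uv[:,1]-p['cy'])/p['fy'],np.ones(len(uv))]@T[:3,:3].T
    o=T[:3,3]; return o+d*((z-o[2])/d[:,2])[:,None]
E
python3 - <<'E'
from h import *
p,M,s=pose(); print(p,M.round(3),env.tip_extent)
print(optics.camera_params('top'))
for q in ('brass_wing','steel_wing'):
    r=finder.trace('top',q)
    for d in r[:2]:
        m=d['mask']; ys,xs=np.nonzero(m); P=ray_plane('top',np.c_[xs,ys],0.25)
        rect=cv2.minAreaRect(np.c_[xs,ys].astype(np.float32)); b=ray_plane('top',cv2.boxPoints(rect),.25)
        print(q,d['score'],m.sum(),rect,P.mean(0),b.round(4)[:,:2])
        w,v=np.linalg.eigh(np.cov(P[:,:2].T)); print(np.degrees(np.arctan2(v[1,1],v[0,1])),np.sqrt(w*12))
E
```

```text
[ 0.26544025 -0.5931379   0.24643341] [[ 0.409 -0.     0.913]
 [-0.913  0.     0.409]
 [-0.001 -1.    -0.   ]] 0.008
{'fx': 413.7117030397612, 'fy': 413.7117030397612, 'cx': 320.9326532167708, 'cy': 200.0806748369819, 'pose': array([[-0.00481029, -0.99834747,  0.05726423,  0.4993277 ],
       [-0.99995523,  0.00433563, -0.00841028,  0.01234828],
       [ 0.0081481 , -0.05730212, -0.99832363,  0.91469427],
       [ 0.        ,  0.        ,  0.        ,  1.        ]])}
brass_wing 0.63 546 ((404.2560729980469, 208.19512939453125), (42.81378173828125, 17.32107162475586), 77.90524291992188) [ 0.52444318 -0.130284    0.25      ] [[ 0.5547 -0.1069]
 [ 0.5605 -0.1344]
 [ 0.493  -0.1477]
 [ 0.4873 -0.1204]]
-167.95115362525442 [0.023181  0.0629355]
steel_wing 0.86 569 ((225.5, 229.5), (43.0, 17.0), 90.0) [0.49104131 0.16234391 0.25      ] [[0.5255 0.1736]
 [0.5253 0.1463]
 [0.4567 0.1458]
 [0.4568 0.1729]]
-178.53416338361149 [0.02353201 0.06337732]
```

The top picture shows the brass wing at about (405,208), tilted about 12° from world x. The steel wing is at (225,229). I'll rise first, then travel over the brass nut.

```bash
python3 -m pendant '[[[0.6,0,-50,0,0],[0.6,0,-50,0,0],[0.6,-31,0,42,0],[0.6,-31,0,42,0],[0.6,-31,0,42,0],[0.6,-31,0,42,0],[0.6,-31,0,42,0],[0.6,-31,0,42,0],[0.6,-31,0,42,0],[0.6,-31,0,42,0],[0.6,-31,0,42,0],[0.6,-31,0,42,0]]]' 40
python3 -m pendant '[[[0.6,0,0,0,6],[0.6,0,0,0,6],[0.6,0,0,0,0]]]'
python3 - <<'E'
from h import *
p,M,s=pose(); im=optics.capture('wrist'); cv2.imwrite('pics/w1.png',im[:,:,::-1])
c=optics.camera_params('wrist'); print(c)
print(p,M.round(3),s['joints'],s['opening'],s['wrist_force'],s['moment'])
r=finder.spot_point('wrist','brass_wing'); print(r[:2])
for d in finder.trace('wrist','brass_wing')[:2]:
    print(d['score'],cv2.minAreaRect(np.argwhere(d['mask'])[:,::-1].astype(np.float32)))
    T=np.array(c['T_tool_cam']); ys,xs=np.nonzero(d['mask'])
    o=p+M@T[:3,3]; dd=np.c_[(xs-c['cx'])/c['fx'],(ys-c['cy'])/c['fy'],np.ones(len(xs))]@(M@T[:3,:3]).T
    P=o+dd*((.25-o[2])/dd[:,2])[:,None]
    w,v=np.linalg.eigh(np.cov(P[:,:2].T)); print(P.mean(0),np.degrees(np.arctan2(v[1,1],v[0,1])),np.sqrt(w*12))
for d in r[:1]:
    L=np.array(d['location'])-p; print('tool shift',M.T@L*1000)
E
```

```text
time_s: 1.9
eef_pos: [0.5229, -0.1373, 0.3469]
orientation: [-0.593, 0.593, -0.384, 0.385]
wrist_force: [-0.6, -0.4, -1.2]
opening: 0.6
time_s: 2.28
eef_pos: [0.5222, -0.1387, 0.3467]
orientation: [-0.55, 0.55, -0.444, 0.444]
wrist_force: [-0.2, 0.2, 1.1]
opening: 0.601
{'fx': 280.9471485283802, 'fy': 280.9471485283802, 'cx': 318.88397240292863, 'cy': 202.8613843412144, 'T_tool_cam': array([[ 9.99998882e-01,  1.49300944e-03, -8.19839487e-05,
         8.75401321e-04],
       [ 5.23597846e-04, -2.98287160e-01,  9.54476032e-01,
        -1.39858337e-01],
       [ 1.40058697e-03, -9.54475008e-01, -2.98287609e-01,
         7.81553676e-02],
       [ 0.00000000e+00,  0.00000000e+00,  0.00000000e+00,
         1.00000000e+00]])}
[ 0.5222166  -0.13867579  0.34674492] [[ 0.211 -0.     0.978]
 [-0.978 -0.     0.211]
 [ 0.    -1.    -0.   ]] [ 0.37215063  0.26514391 -0.23985582  1.69790536  0.06738592  1.18656988
 -1.24324262] 0.6012107985580998 [-0.17124473  0.22775383  1.14219501] [0.05807827 0.03506096 0.0243109 ]
[{'location': [0.5214, -0.1345, 0.2356], 'score': 0.82}]
0.88 ((317.5, 198.5), (77.0, 23.0), 90.0)
[ 0.53021883 -0.13603299  0.25      ] -169.29128798543454 [0.01627338 0.06657893]
tool shift [-4.27280315e+00  1.11144199e+02  8.71512805e-02]
```

View pics/w1.png

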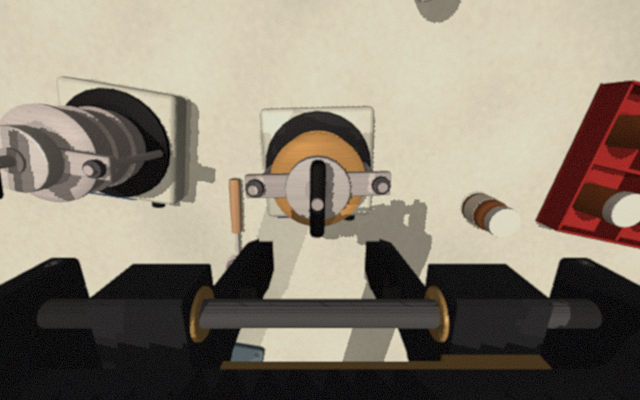

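The wrist view shows the brass wing as a vertical bar at column 317, rows 160–237, centred between the jaws and aligned with them. I'll descend, then close gently.

```bash
python3 -m pendant '[[[0.6,-1,40,1,0],[0.6,0,40,0,0],[0.6,0,25,0,0],[0.6,0,13,0,0],[0.6,0,0,0,0]]]' 
python3 -m pendant '[[[0,0,0,0,0],[0,0,0,0,0],[0,0,0,0,0],[0,0,0,0,0]]]' 15
python3 - <<'E'
from h import *
p,M,s=pose();print(p,s['wrist_force'],s['moment'],s['opening']*88, M.T@s['wrist_force'])
E
```

```text
time_s: 3.05
eef_pos: [0.5228, -0.1376, 0.2284]
orientation: [-0.55, 0.55, -0.445, 0.444]
wrist_force: [0.6, -0.2, -0.0]
opening: 0.596
time_s: 3.55
eef_pos: [0.5231, -0.1375, 0.229]
orientation: [0.55, -0.55, 0.444, -0.445]
wrist_force: [-1.7, 7.4, 1.9]
opening: 0.17
[ 0.52309152 -0.13748284  0.22898251] [-1.71699154  7.35844445  1.90959314] [ 1.88948362  0.41164481 -0.07563093] 14.943514699521621 [-7.55495667 -1.90939065 -0.1347875 ]
```

Gripped at about 15 mm, with a 7.5 N side force toward tool −x. I'll shift that way, tighten, and try turning in small steps.

```bash
python3 -m pendant '[[[0,-1.5,0,0,0],[0,0,0,0,0],[0,0,0,0,0]]]' 15
python3 -m pendant '[[[0,0,0,0,0],[0,0,0,0,0]]]' 40
python3 - <<'E'
from h import *
p,M,s=pose();print(p,s['moment'],s['opening']*88, M.T@s['wrist_force'])
E
python3 -m pendant '[[[0,0,0,0,4],[0,0,0,0,4],[0,0,0,0,4],[0,0,0,0,0]]]'
python3 - <<'E'
from h import *
p,M,s=pose();print(p,s['moment'],s['opening']*88, M.T@s['wrist_force'],np.degrees(np.arctan2(M[1,0],M[0,0])))
im=optics.capture('wrist'); cv2.imwrite('pics/w2.png',im[:,:,::-1])
E
```

```text
time_s: 3.92
eef_pos: [0.523, -0.1368, 0.229]
orientation: [-0.55, 0.55, -0.444, 0.445]
wrist_force: [0.8, -2.7, 2.0]
opening: 0.16
time_s: 4.18
eef_pos: [0.523, -0.1368, 0.229]
orientation: [-0.55, 0.55, -0.444, 0.445]
wrist_force: [1.2, -3.7, 3.3]
opening: 0.153
[ 0.52295721 -0.13679467  0.22898287] [-0.98037621 -0.1988983  -0.10354144] 13.471664940097696 [ 3.88150166 -3.3398576   0.36612131]
time_s: 4.68
eef_pos: [0.5229, -0.1363, 0.229]
orientation: [0.501, -0.501, 0.499, -0.5]
wrist_force: [0.9, -3.5, 3.8]
opening: 0.154
[ 0.52288905 -0.1362557   0.22896956] [-0.73856383 -0.09625224 -0.02667029] 13.578092159006244 [ 3.52354801 -3.77512935  0.89846321] -89.85062805410763
```

View pics/w2.png

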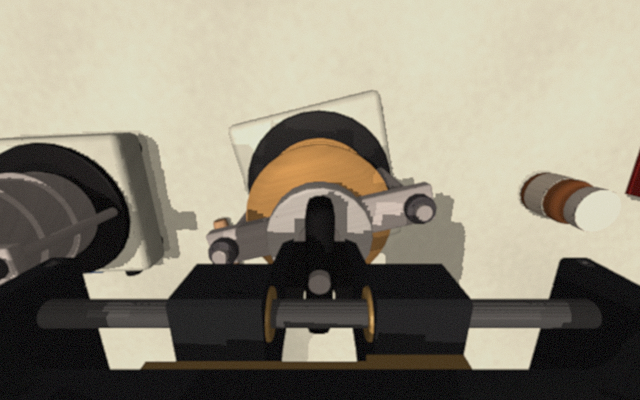

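The wing is still vertical in the jaws (column 319) after 12°, and the moment is low (about 0.03 N m). Clockwise gives, so I'll continue that way.

```bash
python3 -m pendant '[[[0,0,0,0,5],[0,0,0,0,5],[0,0,0,0,5],[0,0,0,0,5],[0,0,0,0,0]]]'
python3 - <<'E'
from h import *
p,M,s=pose();print(p,s['moment'],s['opening']*88, M.T@s['wrist_force'],np.degrees(np.arctan2(M[1,0],M[0,0])))
E
python3 -m pendant '[[[0,0,0,0,5],[0,0,0,0,5],[0,0,0,0,5],[0,0,0,0,5],[0,0,0,0,3],[0,0,0,0,0]]]'
python3 - <<'E'
from h import *
p,M,s=pose();print(p,s['moment'],s['opening']*88, M.T@s['wrist_force'],np.degrees(np.arctan2(M[1,0],M[0,0])))
im=optics.capture('wrist'); cv2.imwrite('pics/w3.png',im[:,:,::-1])
E
```

```text
time_s: 5.35
eef_pos: [0.5231, -0.1354, 0.229]
orientation: [0.407, -0.406, 0.578, -0.578]
wrist_force: [0.1, -1.8, 6.2]
opening: 0.156
[ 0.52305493 -0.13535089  0.22896217] [-0.15322439 -0.09307477 -0.08336896] 13.700367426390722 [ 1.61959221 -6.21867075  0.68132119] -109.75395683212831
time_s: 6.1
eef_pos: [0.5236, -0.1345, 0.229]
orientation: [0.285, -0.283, 0.648, -0.647]
wrist_force: [2.3, 3.1, 5.2]
opening: 0.154
[ 0.52359638 -0.1344967   0.22897357] [ 0.61782361 -0.54097655  0.05061194] 13.581049419433105 [-3.80983357 -5.1682646  -0.43479663] -132.65641767342444
```

View pics/w3.png

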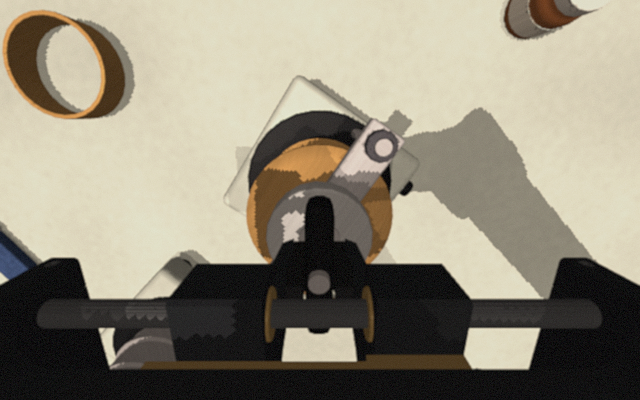

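The wing has followed the jaws through about 55° (it still sits at column 319). Releasing and rising straight up.

```bash
python3 -m pendant '[[[0.5,0,0,0,0],[0.5,0,0,0,0],[0.5,0,0,0,0],[0.5,0,-25,0,0],[0.5,0,-40,0,0],[0.5,0,-50,0,0],[0.5,0,0,0,0]]]'
python3 - <<'E'
from h import *
p,M,s=pose(); im=optics.capture('wrist'); cv2.imwrite('pics/w4.png',im[:,:,::-1])
c=optics.camera_params('wrist'); T=np.array(c['T_tool_cam'])
print(p,s['wrist_force'],s['opening'],np.degrees(np.arctan2(M[1,0],M[0,0])))
for d in finder.trace('wrist','brass_wing')[:2]:
    ys,xs=np.nonzero(d['mask'])
    o=p+M@T[:3,3]; dd=np.c_[(xs-c['cx'])/c['fx'],(ys-c['cy'])/c['fy'],np.ones(len(xs))]@(M@T[:3,:3]).T
    P=o+dd*((.25-o[2])/dd[:,2])[:,None]
    w,v=np.linalg.eigh(np.cov(P[:,:2].T)); print(d['score'],P.mean(0),np.degrees(np.arctan2(v[1,1],v[0,1])),np.sqrt(w*12))
optics.capture('top')
for d in finder.trace('top','steel_wing')[:2]:
    ys,xs=np.nonzero(d['mask']);P=ray_plane('top',np.c_[xs,ys],.25)
    w,v=np.linalg.eigh(np.cov(P[:,:2].T)); print('steel',d['score'],P.mean(0),np.degrees(np.arctan2(v[1,1],v[0,1])))
E
```

```text
time_s: 7.02
eef_pos: [0.5245, -0.1368, 0.3474]
orientation: [-0.284, 0.281, -0.647, 0.65]
wrist_force: [0.8, -0.5, -0.9]
opening: 0.499
[ 0.52447058 -0.1367595   0.34741474] [ 0.75986852 -0.46188006 -0.89277426] 0.4986526597057131 -132.90442199403267
steel 0.69 [0.49070518 0.16227537 0.25      ] -179.23052021846172
```

View pics/w4.png

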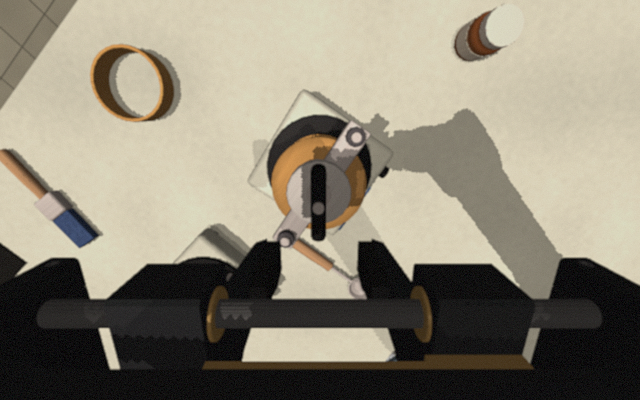

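The wing at (318,202) now stands about 34° from the cross-bar, where it started at about 90°. That makes the turn roughly 55° (0.96 rad). The jaws are clear and the steel wing has not moved.

```bash
python3 -c "
from bench import env
print(env.hand_in())"
```

```text
the job is handed in; nothing more can be done
None
```

I loosened the nut over the brass sieves by about 55° (0.96 rad) clockwise seen from above, which is past the 0.7 rad needed. I then let go, rose 118 mm clear of it and handed the job in at about 7 s on the robot's clock.

- **Direction:** clockwise was the first way I tried. It met no stop within the first 12°, and the moment about the nut's axis stayed under about 0.1 N m, so I kept going.
- **Brass nut:** after release, the wrist picture shows the wing about 34° from the cross-bar, where it started at about 90°. That agrees with the turn I commanded.
- **Steel nut:** the top camera puts its wing at −179.2° now against −178.5° before, so it has not moved.
- **Force:** the wrist force was about 1 N after retreating, so nothing is being touched.
- **Check that failed:** the network did not find the brass wing in the last wrist picture, so I read its final angle from that picture by eye.

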